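# Start a cycle on the chamber vacuum machine

### The arm

A 6-joint arm with a two-finger parallel gripper is mounted at the origin on the work surface. World frame = base frame: x ahead of the robot, y to its left, z up, the work surface at z = 0. Lengths are in mm, angles in degrees, forces in N, time in s.
With the tool pointing down it reaches from about 350 to 775 mm from the base axis. Payload 7.3 kg.
Tool frame: the origin (TCP) lies at the very end of the fingers, on their centre line; the grasp point (between the pads) lies 19 mm behind it; z points along the fingers, y is the line along which they close (so a half turn about z gives the same grasp; the last joint's range is limited). The gripper opens to 92 mm and grips with 3 to 60 N. Pads are 19 mm wide; open, the fingers measure 130 mm over their backs; the gripper's body (75 mm by 190 mm) begins 47 mm behind the grasp point.
Start: joints at [-82.678, 19.595, 87.324, -0, 73.075, -8.365], TCP at [141.978, -505.457, 226.741] pointing down, gripper open.
Joint ranges: [-145.02, 145.02], [-44.19, 115.74], [2.07, 154.8], [-57.11, 237.11], [16.16, 152.29], [-177.93, 177.93]. Speed limits (degrees/s): [147.25, 147.25, 180, 180, 180, 180].

### API

Orientations are given as a 3x3 rotation matrix whose columns are the frame's x, y, z axes.
In Python, from plant import manip, grab_frame, order gives the robot as it stands.
- The arm moves only by the tool apply_moves, never from a script. Its argument "steps" is a list of rows, each a list of 3 entries, a list of its own where there are three numbers: the shift along the tool's x, y, z in mm, then the turn, a rotation vector about the tool's x, y, z in degrees, then the opening in per cent of the stroke, from 0 (shut) to 100 (fully open). A call has 1 to 20 rows; each row shifts and turns the commanded pose from where the row before left it, along the tool's axes as they then stand; what a row does not reach is not made up. A row lasts 1/12 s, in which the tool goes at most 41.7 mm and 7.16 degrees, less where a joint would pass 70% of its speed; a pose out of reach is approached as far as the arm can. A call with a gripper value outside its range is refused whole. The fingers move at their own pace and stop on an object; "grip_force" is the grip in N (left out, the last holds). Time passes only in rows, so rows that do not move let the fingers close. It gives the time, the measured TCP pose, the force, the opening and the grip force at its end, in the units of the state.
- manip.sense(): the state, without advancing time (a new reading comes with each control period).
- grab_frame(name): name is "scene" or "top" or "wrist"; returns a dict with "img" (400x640x3 uint8, red, green, blue), "camera_matrix" (3x3 intrinsics, pixels), "world_to_cam" (4x4, takes a point from world to camera coordinates); the wrist camera has in their place "hand_eye" (4x4, takes a point from camera to tool coordinates, whose origin is the TCP and whose axes are the flange's). Camera axes: x right, y up, looking along -z (the intrinsics and any distortion apply to the point x, -y, -z); pixel columns grow to the right and rows downward; lengths in mm; the calibration is good to about 2 mm. The wrist camera is an equidistant fisheye: a pixel r from the principal point sees the ray r / f radians off the axis. A picture is of the moment at which its call begins: read the wrist's pose just before it. There is no depth.
- order.close_job(): hands the job in; it is judged then, once.
The state is a dict: "clock": time; "qpos": joint angles; "dq": joint speeds; "joint_efforts": joint torques, N m; "eef_pos": TCP position; "tcp_rot": TCP orientation; "wrist_force": force on the tool from outside, world axes, zero at the start; "wrist_torque": the same for the moment, N m; "finger_gap": finger opening in mm; "gripper_force": force on a finger pad.
Only numpy, scipy, OpenCV 4.12 (cv2) and the standard library are available. Lean on these libraries where they do the work, as an engineer would, in place of code of your own. Each camera call takes 0.05 s, during which the arm holds its last target. There are 200 camera calls.

### The job

Start the vacuum machine on the jars already standing in it: press the raised left end of its power rocker right down to switch it on, then press the large round cycle key fully in and let it spring back, then push the sprung lid shut by its front edge. Finish while still holding the lid pressed shut, as one does until the pump takes hold. Only press and push with the fingertips: do not lift the lid further open, do not press the two small keys, and leave the jars, the bowl and the cup where they stand.

Things in the scene. Friction and masses are not known exactly. Their poses are not given: they have to be found in the camera images.
- machine: Steel tabletop chamber vacuum machine, immovable, yaw within 0.3 rad. x points from its front (robot side) to its back, y to its left, z up; origin on the table; x -215 to 190 mm, y +-180. Front: black panel rising from z = 105 mm at x = -215 to 148 at x = -90 (slope 0.331 rad), all controls in a row at x = -168. Behind it the open chamber, rim z = 148, floor z = 50, under the clear lid.
- power (a joint): Power rocker, rad: 0 off, 0.32 on; stiff, stays where it is left. White V paddle 40 mm long (machine y), 26 wide, at the panel's left (y = 120 mm), rocking about its middle. Off: left half slopes up to the left, right half lies level 5 mm above the panel. Press the left end down 6 mm (2 to 4 N) till the left half lies level, 5 mm above the panel.
- power_raised_end (a point): Top of the rocker's outer left edge, raised when off; moves with the rocker. While off: z square to and away from the panel, x up its slope, y to the left. The rocker's middle is 19 mm to its right (-y).
- cycle (a joint): Cycle key, m pressed in: 0 out, 0.004 fully in (5 N), spring return, moves square to the panel. Large round white key, 30 mm across, top 8 mm above the panel, the rightmost control (y = -130 mm).
- cycle_top (a point): Centre of the top of the cycle key. z axis square to the panel and away from it, x up the slope, y to the machine's left.
- key_inner (a joint): Small round white key, 16 mm across, 8 mm high, at y = -20 mm on the panel; m pressed in, travel 0.004, 3 N. Not to be pressed.
- key_outer (a joint): The other small round key, alike, at y = -65 mm, between the first and the cycle key. Not to be pressed.
- lid: Sprung lid: white frame round a clear panel, 350 mm wide, 250 deep, 21 thick; a tab 120 mm wide juts 20 mm from its front edge's middle. Starts tilted open 0.38 to 0.52 rad, where springs and a stiff hinge hold it. Pushing it shut takes 6 to 8 N at its front; let go, it springs open. Origin: underside of its front frame bar's middle (z = 151 mm when shut); z square to the lid.
- lid_front (a point): Middle of the lid's front frame bar (30 mm deep), on its upper face, where to push; moves with the lid; z axis square to that face. The hinge line runs along machine y at x = 165, z = 151 mm in the machine frame; the shut lid has this point 240 mm in front of it and 21 above it (z = 172 mm). The lid opens by its front rising.
- jar_a: Closed preserve jar 60 mm across, 75 mm tall, standing in the chamber. Origin: centre of its underside.
- jar_b: The other jar in the chamber, same size. Origin: centre of its underside.
- bowl: Open steel bowl, 130 mm across, 55 mm high, on the table left of the machine. Origin: centre of its underside.
- cup: Aluminium measuring cup, 84 mm across, 80 mm high, on the table right of the machine. Origin: centre of its underside.

How it is judged:
By the outcome, as a careful person would: the job done as asked, in the order asked, and still so for the second after the job is handed in, while the arm keeps its last pose, push and grip.
It also fails if it takes over 45 s, if anything falls off the work surface, if the arm or the gripper's body presses on something with over 40 N, if the wrist force passes 120 N, or if a joint passes its speed limit or range.

## Working session

There is one attempt and no reset: what is moved stays moved. The work goes in short steps, Python scripts to look and compute and a tool call to move; the robot and the scene stay as the last step left them, time stands still between calls to the robot, and variables do not carry over. Pictures are saved under pics/ and viewed, at most 10 in all, crops included, and the job is handed in when it is done.

Besides the shell and the picture viewer there is one more tool, called after "Emit:" as name(argument=value, ...), one argument or row to a line, values as JSON. apply_moves: Moves the arm, as the interface text tells. Its arguments: {"type":"object","properties":{"steps":{"type":"array"},"grip_force":{"type":"number"}},"required":["steps"]}

```bash
mkdir -p pics; ls
python3 - <<'E'
from plant import manip, grab_frame, order
import cv2,numpy as np
s=manip.sense();print(s['clock'],s['eef_pos'],s['tcp_rot'],s['finger_gap'])
for n in("scene","top"):
    f=grab_frame(n);cv2.imwrite(f"pics/{n}0.png",f["img"][:,:,::-1]);print(n,f["camera_matrix"],f["world_to_cam"],[k for k in f])
    np.savez(f"{n}0.npz",img=f["img"],K=f["camera_matrix"],T=f["world_to_cam"])
E
```

```text
pics
0.0 [ 141.93053007 -505.044603    226.06211152] [[ 9.62754053e-01  2.70378610e-01 -2.01904237e-04]
 [ 2.70378610e-01 -9.62752953e-01  1.46935287e-03]
 [ 2.02897688e-04 -1.46921602e-03 -9.99998900e-01]] 91.66694114372179
scene [[368.6136839    0.         325.5619688 ]
 [  0.         368.6136839  189.68925276]
 [  0.           0.           1.        ]] [[-3.43315585e-01 -9.39152436e-01 -1.12743144e-02  2.07704758e+02]
 [ 7.64006988e-01 -2.86231275e-01  5.78243011e-01 -5.05194450e+02]
 [-5.46285394e-01  1.89906183e-01  8.15786681e-01 -5.93169556e+02]
 [ 0.00000000e+00  0.00000000e+00  0.00000000e+00  1.00000000e+00]] ['img', 'camera_matrix', 'world_to_cam']
top [[495.14411977   0.         315.18835462]
 [  0.         495.14411977 201.69978007]
 [  0.           0.           1.        ]] [[-2.18253020e-02 -9.99439940e-01 -2.53665766e-02  5.86571354e+01]
 [ 9.93158182e-01 -2.45855806e-02  1.14159431e-01 -5.70648075e+02]
 [-1.14719147e-01 -2.27014591e-02  9.93138541e-01 -1.16130286e+03]
 [ 0.00000000e+00  0.00000000e+00  0.00000000e+00  1.00000000e+00]] ['img', 'camera_matrix', 'world_to_cam']
```

View pics/top0.png

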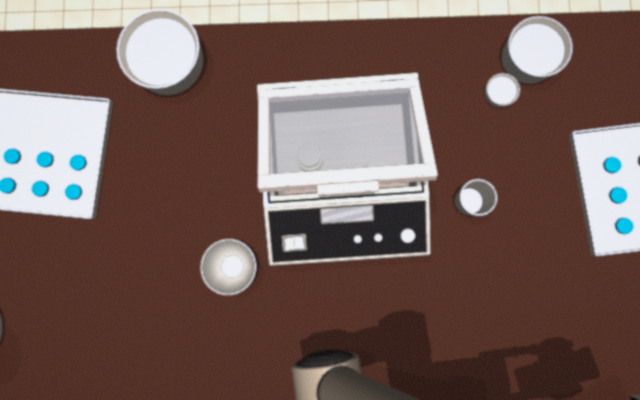

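View pics/scene0.png

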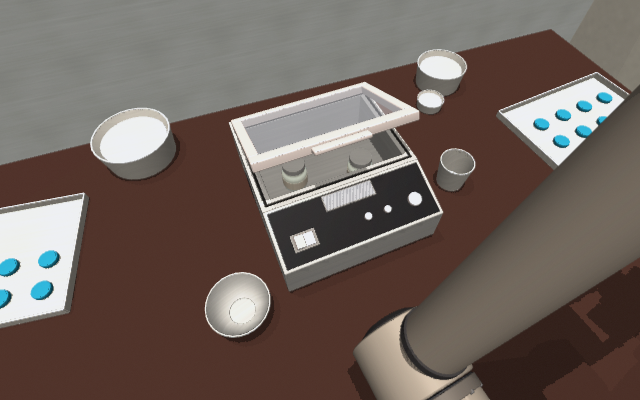

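The top view shows the machine with its front facing the robot: rocker near (294,243), small keys (358,239) and (378,238), cycle key (408,236), lid tab near (348,188). The scene view shows the same controls at (305,240), (368,216), (388,209) and (415,199).

```bash
cat > h.py <<'E'
import numpy as np,cv2
def load(n):
    d=np.load(n+"0.npz");return d["img"],d["K"],d["T"]
def ray(K,T,uv):
    d=np.array([(uv[0]-K[0,2])/K[0,0],-(uv[1]-K[1,2])/K[1,1],-1]);R=T[:3,:3]
    return -R.T@T[:3,3],R.T@d
def onz(K,T,uv,z):
    o,d=ray(K,T,uv);return o+d*(z-o[2])/d[2]
def tri(rs):
    A=0;b=0
    for o,d in rs:
        d=d/np.linalg.norm(d);P=np.eye(3)-np.outer(d,d);A=A+P;b=b+P@o
    p=np.linalg.solve(A,b);return p,[np.linalg.norm(np.cross(p-o,d/np.linalg.norm(d))) for o,d in rs]
E
python3 - <<'E'
from h import *
G={"top":[(294,243),(358,239),(378,238),(408,236)],"scene":[(305,240),(368,216),(388,209),(415,199)]}
R={}
for n in G:
    img,K,T=load(n);g=img.min(2)
    R[n]=[]
    for i,(u,v) in enumerate(G[n]):
        r=16 if i==0 else(7 if i<3 else 11)
        w=g[v-r:v+r+1,u-r:u+r+1].astype(float);w=np.clip(w-90,0,None)
        m=cv2.moments(w);c=(u-r+m['m10']/m['m00'],v-r+m['m01']/m['m00']);R[n].append(c)
        print(n,np.round(c,2),onz(K,T,c,128.7).round(1))
    cv2.imwrite(f"pics/{n}z.png",cv2.resize(img[70:275,230:450,::-1],None,fx=3.4,fy=2.9*1,interpolation=cv2.INTER_CUBIC) if n=="top" else cv2.resize(img[70:295,220:450,::-1],None,fx=3.4,fy=2.6,interpolation=cv2.INTER_CUBIC))
for a,b in zip(R["top"],R["scene"]):
    p,e=tri([ray(*load("top")[1:],a),ray(*load("scene")[1:],b)]);print(p.round(1),np.round(e,1))
E
```

```text
top [293.89 242.61] [471.4  92.  128.7]
top [357.26 238.64] [477.  -47.4 128.7]
top [377.81 237.27] [478.9 -92.5 128.7]
top [407.48 235.31] [ 481.7 -157.5  128.7]
scene [304.35 239.53] [469.8  92.5 128.7]
scene [368.06 215.47] [476.6 -47.6 128.7]
scene [387.46 208.23] [478.7 -92.5 128.7]
scene [414.66 198.09] [ 481.5 -157.5  128.7]
[471.5  92.2 125.4] [0.1 0.1]
[476.9 -47.6 128.4] [0.2 0.2]
[478.9 -92.6 128.3] [0.1 0.1]
[ 481.7 -157.6  128.4] [0. 0.]
```

View pics/topz.png

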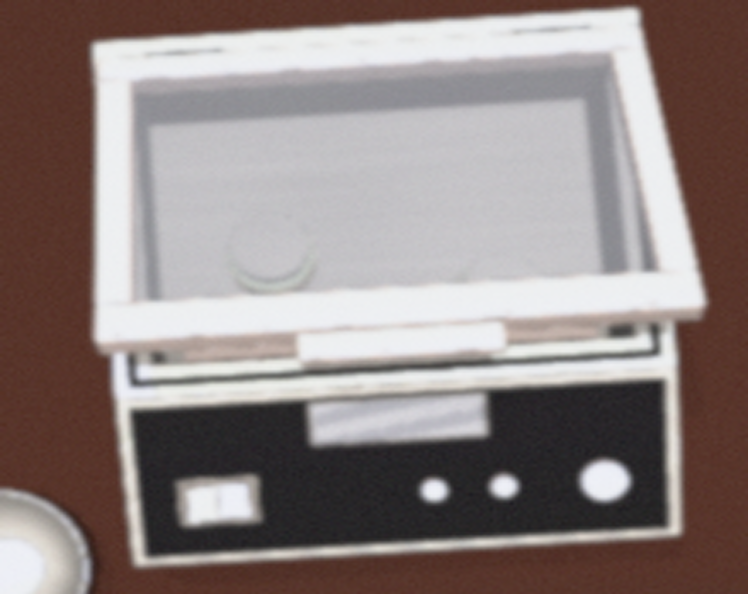

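View pics/scenez.png

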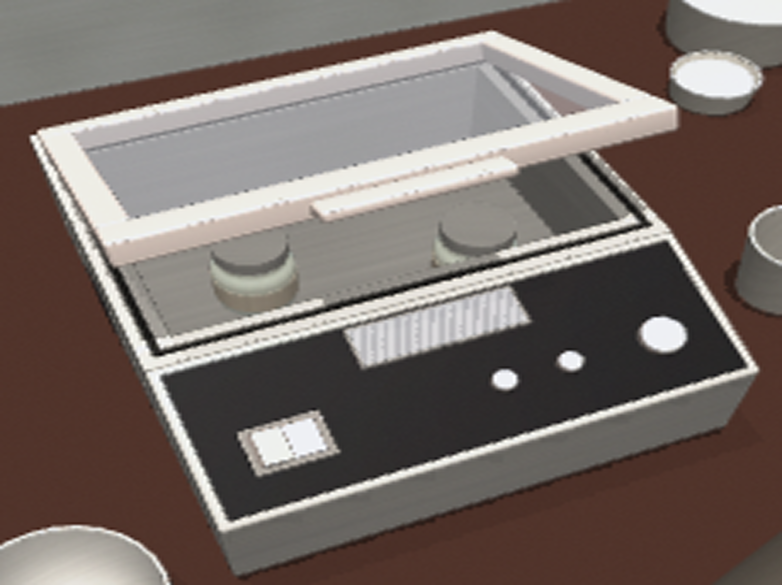

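```bash
cat >> h.py <<'E'
psi=np.arctan2(4.8,110.1)
mx=np.array([np.cos(psi),np.sin(psi),0]);my=np.array([-mx[1],mx[0],0]);mz=np.array([0,0,1.])
RM=np.c_[mx,my,mz]
O=np.array([481.7,-157.6,0])-RM@[-170.6,-130,0]
sl=.331;ps=np.array([np.cos(sl),0,np.sin(sl)]);pn=np.array([-np.sin(sl),0,np.cos(sl)])
def W(p):return O+RM@np.asarray(p,float)
def panel(y,h,dx=0):return W(np.array([-168,y,121.15])+pn*h+ps*dx)
Rdown=RM@np.diag([1,-1,-1.])
Rtilt=RM@np.c_[ps,[0,-1,0],-pn]
E
cat > goal.py <<'E'
from h import *
from scipy.spatial.transform import Rotation as Ro
from plant import manip
def st():
    s=manip.sense();print(round(s['clock'],2),np.round(s['eef_pos'],1),'F',np.round(s['wrist_force'],1),'gap',round(s['finger_gap'],1),'q',np.round(s['qpos']));return s
def delta(p,R=None):
    s=manip.sense();Rc=np.array(s['tcp_rot']);pc=np.array(s['eef_pos'])
    print('to',np.round(p,1),'turn',np.round(Ro.from_matrix(Rc.T@(Rc if R is None else R)).as_rotvec(degrees=True),1),'shift cur axes',np.round(Rc.T@(p-pc),1),'shift new axes',np.round((Rc if R is None else R).T@(p-pc),1))
E
python3 - <<'E'
from goal import *
print(O,np.degrees(psi))
for a,b in [((257.9,187.6),(251.8,163.1)),((437.3,175.2),(418.8,111.2))]:
    p,e=tri([ray(*load("top")[1:],a),ray(*load("scene")[1:],b)]);m=RM.T@(p-O)
    print(p.round(1),np.round(e,1),'machine',m.round(1),'angle',np.arctan2(m[2]-151,165-m[0])-np.arctan2(21,255))
st()
delta(np.array([420,-250,230.]),Rdown)
delta(panel(145,60),Rdown);print(panel(145,60),panel(145,5),panel(-130,40))
print(Rdown.round(3),Rtilt.round(3))
E
```

```text
[646.47590669 -20.29282403   0.        ] 2.4963278752031344
[574.5 149.4 270.7] [1.2 1.2] machine [-64.6 172.7 270.7] angle 0.39844506957571024
[ 591.2 -197.3  266. ] [0.7 0.7] machine [ -62.9 -174.5  266. ] angle 0.38510194999069247
0.1 [ 141.9 -505.1  226.1] F [ 0.7  0.3 -0.3] gap 91.7 q [-83.  20.  87.  -0.  73.  -8.]
to [ 420. -250.  230.] turn [-0.1 -0.  13.2] shift cur axes [ 336.7 -170.4   -3.6] shift new axes [ 288.9 -242.7   -3.9]
to [452.8 116.4 177.9] turn [-0.1 -0.  13.2] shift cur axes [ 467.3 -514.2   49. ] shift new axes [ 337.7 -607.3   48.2]
[452.83897936 116.4029726  177.89306965] [470.6964068  117.18149805 125.87858914] [ 471.31031268 -158.0529564   158.9787131 ]
[[ 0.999  0.044  0.   ]
 [ 0.044 -0.999  0.   ]
 [ 0.     0.    -1.   ]] [[ 0.945  0.044  0.325]
 [ 0.041 -0.999  0.014]
 [ 0.325  0.    -0.946]]
```

Emit:
apply_moves(
  steps=[
    [[0,0,0],[0,0,6.6],0],
    [[0,0,0],[0,0,6.6],0],
    [[29,-24,0],[0,0,0],0],
    [[29,-24,0],[0,0,0],0],
    [[29,-24,0],[0,0,0],0],
    [[29,-24,0],[0,0,0],0],
    [[29,-24,0],[0,0,0],0],
    [[29,-24,0],[0,0,0],0],
    [[29,-24,0],[0,0,0],0],
    [[29,-24,0],[0,0,0],0],
    [[29,-24,0],[0,0,0],0],
    [[29,-24,0],[0,0,0],0],
  ],
  grip_force=20,
)

```text
clock: 1.1
eef_pos: [422.2, -251.4, 226.5]
tcp_rot: [[0.999, 0.043, -0.0], [0.043, -0.999, 0.0], [-0.0, -0.0, -1.0]]
wrist_force: [0.3, -0.2, 0.4]
finger_gap: 16.5
gripper_force: 0.0
```

Emit:
apply_moves(
  steps=[
    [[2.6,-36.4,0],[0,0,0],0],
    [[2.6,-36.4,0],[0,0,0],0],
    [[2.6,-36.4,0],[0,0,0],0],
    [[2.6,-36.4,0],[0,0,0],0],
    [[2.6,-36.4,0],[0,0,0],0],
    [[2.6,-36.4,0],[0,0,0],0],
    [[2.6,-36.4,0],[0,0,0],0],
    [[2.6,-36.4,0],[0,0,0],0],
    [[2.6,-36.4,0],[0,0,0],0],
    [[2.6,-36.4,0],[0,0,0],0],
    [[0,0,0],[0,6.3,0],0],
    [[0,0,0],[0,6.3,0],0],
    [[0,0,0],[0,6.4,0],0],
    [[0,0,0],[0,0,0],0],
    [[0,0,0],[0,0,0],0],
  ],
)

```text
clock: 2.35
eef_pos: [430.2, 111.7, 226.6]
tcp_rot: [[0.946, 0.044, 0.322], [0.042, -0.999, 0.014], [0.323, 0.0, -0.947]]
wrist_force: [1.2, -0.3, 0.7]
finger_gap: 0.2
gripper_force: 0.0
```

Run:
```python
from goal import *
st();delta(panel(143,30),Rtilt)
```

```text
2.35 [430.2 111.7 226.6] F [ 1.2 -0.3  0.7] gap 0.2 q [  5.   1. 114.  -1.  46.  94.]
to [462.7 114.8 149.5] turn [0.  0.1 0. ] shift cur axes [ 5.9 -1.7 83.5] shift new axes [ 5.7 -1.7 83.5]
```

Emit:
apply_moves(
  steps=[
    [[6,-1.7,20],[0,0,0],0],
    [[0,0,30],[0,0,0],0],
    [[0,0,30],[0,0,0],0],
    [[0,0,10],[0,0,0],0],
    [[0,0,5],[0,0,0],0],
    [[0,0,0],[0,0,0],0],
    [[0,0,0],[0,0,0],0],
  ],
)

```text
clock: 2.93
eef_pos: [469.1, 114.8, 139.3]
tcp_rot: [[0.945, 0.043, 0.325], [0.04, -0.999, 0.014], [0.325, 0.0, -0.946]]
wrist_force: [-0.5, -0.3, 0.9]
finger_gap: 0.7
gripper_force: 0.0
```

Run:
```python
from goal import *
from plant import grab_frame
st();delta(panel(143,5),Rtilt)
a=grab_frame("scene")["img"][130:290,230:430,::-1];b=grab_frame("top")["img"][160:280,240:440,::-1]
a=cv2.resize(a,None,fx=2.8,fy=2.8,interpolation=3)[:448];b=cv2.resize(b,(400,240),interpolation=3)
b=cv2.copyMakeBorder(b,0,0,0,0,0)
c=np.zeros((590,800,3),np.uint8);c[:448,:560]=a;c[350:590,400:800]=b
cv2.imwrite("pics/pre.png",c)
```

```text
2.93 [469.1 114.8 139.3] F [-0.5 -0.3  0.9] gap 0.7 q [  5.  13. 117.  -2.  32.  94.]
to [470.8 115.2 125.9] turn [ 0. -0. -0.] shift cur axes [-2.8 -0.3 13.2] shift new axes [-2.8 -0.3 13.2]
```

View pics/pre.png

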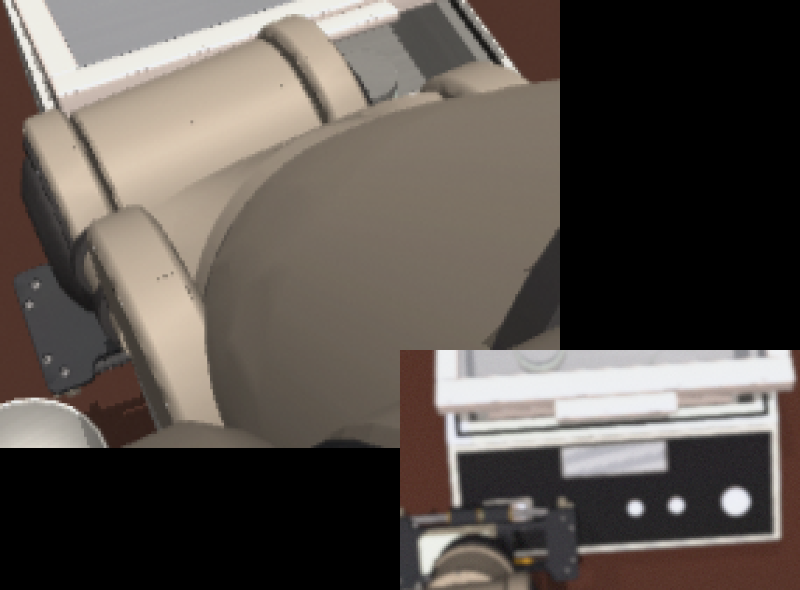

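The scene view is blocked by the forearm. The top view shows the gripper over the rocker at the panel's left, clear of the lid. Next I press the rocker.

Emit:
apply_moves(
  steps=[
    [[-2.8,0,4],[0,0,0],0],
    [[0,0,3],[0,0,0],0],
    [[0,0,2],[0,0,0],0],
    [[0,0,2],[0,0,0],0],
    [[0,0,1],[0,0,0],0],
    [[0,0,0.5],[0,0,0],0],
    [[0,0,0],[0,0,0],0],
  ],
)

```text
clock: 3.62
eef_pos: [469.5, 115.1, 126.1]
tcp_rot: [[0.945, 0.044, 0.326], [0.041, -0.999, 0.014], [0.326, 0.0, -0.945]]
wrist_force: [-0.5, 1.0, 1.8]
finger_gap: 0.6
gripper_force: 0.8
```

Run:
```python
from goal import *
st();delta(panel(143,5),Rtilt)
```

```text
3.62 [469.5 115.1 126.1] F [-0.5  1.   1.8] gap 0.6 q [  5.  14. 118.  -2.  29.  94.]
to [470.8 115.2 125.9] turn [ 0.  -0.1  0. ] shift cur axes [ 1.1 -0.1  0.6] shift new axes [ 1.1 -0.1  0.6]
```

Only about 2 N so far, so I push on until the stop is felt.

Emit:
apply_moves(
  steps=[
    [[0,0,0.8],[0,0,0],0],
    [[0,0,0],[0,0,0],0],
    [[0,0,0],[0,0,0],0],
  ],
)

```text
clock: 3.87
eef_pos: [469.7, 115.1, 125.8]
tcp_rot: [[0.944, 0.043, 0.326], [0.041, -0.999, 0.014], [0.326, 0.0, -0.945]]
wrist_force: [-3.9, 1.1, 7.1]
finger_gap: 0.6
gripper_force: 4.1
```

Emit:
apply_moves(
  steps=[
    [[0,0,0.6],[0,0,0],0],
    [[0,0,0],[0,0,0],0],
    [[0,0,0],[0,0,0],0],
  ],
)

```text
clock: 4.12
eef_pos: [469.8, 115.1, 125.6]
tcp_rot: [[0.944, 0.044, 0.326], [0.041, -0.999, 0.014], [0.326, 0.0, -0.945]]
wrist_force: [-6.7, 1.8, 12.7]
finger_gap: 0.7
gripper_force: 7.3
```

Emit:
apply_moves(
  steps=[
    [[0,0,0.6],[0,0,0],0],
    [[0,0,0],[0,0,0],0],
    [[0,0,0],[0,0,0],0],
  ],
)

```text
clock: 4.37
eef_pos: [469.9, 115.1, 125.5]
tcp_rot: [[0.944, 0.044, 0.326], [0.041, -0.999, 0.014], [0.327, 0.0, -0.945]]
wrist_force: [-10.8, 1.9, 19.1]
finger_gap: 0.4
gripper_force: 10.6
```

The hard stop came at h≈5 mm, as expected. Next I retract and move over to the cycle key.

Emit:
apply_moves(
  steps=[
    [[0,0,-10],[0,0,0],0],
    [[0,0,-30],[0,0,0],0],
    [[0,39,0],[0,0,0],0],
    [[0,39,0],[0,0,0],0],
    [[0,39,0],[0,0,0],0],
    [[0,39,0],[0,0,0],0],
    [[0,39,0],[0,0,0],0],
    [[0,39,0],[0,0,0],0],
    [[0,39,0],[0,0,0],0],
    [[0,0,0],[0,0,0],0],
    [[0,0,0],[0,0,0],0],
  ],
)

```text
clock: 5.28
eef_pos: [468.3, -160.5, 161.5]
tcp_rot: [[0.945, 0.039, 0.324], [0.037, -0.999, 0.013], [0.325, -0.0, -0.946]]
wrist_force: [-0.1, 0.7, 0.3]
finger_gap: 0.7
gripper_force: 0.0
```

Run:
```python
from goal import *
from plant import grab_frame
st();delta(panel(-130,8),Rtilt)
c=[]
for n,(a,b,d,e) in {"scene":(190,270,260,360),"top":(205,270,250,400)}.items():
    c.append(cv2.resize(grab_frame(n)["img"][a:b,d:e,::-1],(600,290),interpolation=3))
cv2.imwrite("pics/rk.png",np.vstack(c))
```

```text
5.28 [ 468.3 -160.5  161.5] F [-0.1  0.7  0.3] gap 0.7 q [-35.  12. 112.  17.  41.  41.]
to [ 481.7 -157.6  128.7] turn [ 0.1  0.  -0.3] shift cur axes [ 2.1 -2.3 35.4] shift new axes [ 2.1 -2.3 35.4]
```

View pics/rk.png

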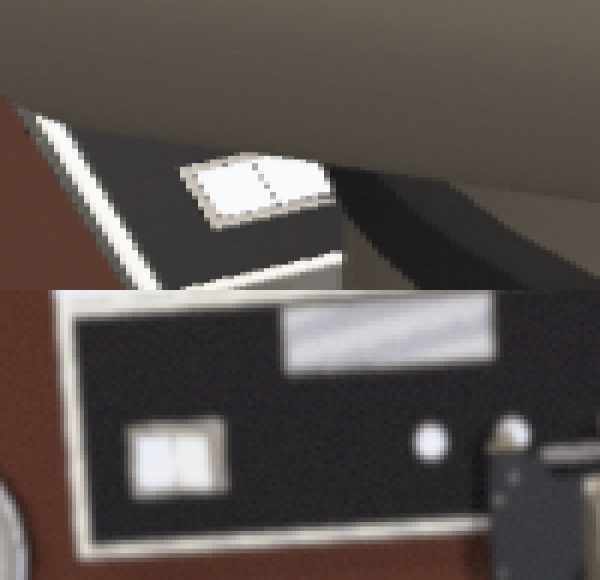

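Both views show the rocker toppled: its left half is now level at about (155,465) and its right half is raised and shaded. Next I press the cycle key.

Emit:
apply_moves(
  steps=[
    [[2,-2.3,15],[0,0,0],0],
    [[0,0,14],[0,0,0],0],
    [[0,0,4],[0,0,0],0],
    [[0,0,2],[0,0,0],0],
    [[0,0,1.5],[0,0,0],0],
    [[0,0,1.5],[0,0,0],0],
    [[0,0,1],[0,0,0],0],
    [[0,0,0.8],[0,0,0],0],
    [[0,0,0],[0,0,0],0],
    [[0,0,0],[0,0,0],0],
  ],
)

```text
clock: 6.22
eef_pos: [483.5, -154.8, 125.7]
tcp_rot: [[0.944, 0.044, 0.326], [0.041, -0.999, 0.015], [0.326, -0.0, -0.945]]
wrist_force: [-3.1, 4.6, 7.4]
finger_gap: 0.3
gripper_force: 4.0
```

Run:
```python
from goal import *
st();delta(panel(-130,4),Rtilt)
```

```text
6.22 [ 483.5 -154.8  125.7] F [-3.1  4.6  7.4] gap 0.3 q [-33.  17. 114.  19.  36.  40.]
to [ 483.  -157.5  124.9] turn [-0.  -0.1 -0. ] shift cur axes [-0.8  2.7  0.5] shift new axes [-0.8  2.7  0.5]
```

Emit:
apply_moves(
  steps=[
    [[0,0,0.6],[0,0,0],0],
    [[0,0,0],[0,0,0],0],
    [[0,0,0],[0,0,0],0],
  ],
)

```text
clock: 6.47
eef_pos: [483.5, -154.8, 125.5]
tcp_rot: [[0.944, 0.044, 0.326], [0.041, -0.999, 0.015], [0.326, -0.0, -0.945]]
wrist_force: [-6.9, 5.7, 12.7]
finger_gap: 0.6
gripper_force: 7.5
```

Emit:
apply_moves(
  steps=[
    [[0,0,0.6],[0,0,0],0],
    [[0,0,0],[0,0,0],0],
    [[0,0,0],[0,0,0],0],
  ],
)

```text
clock: 6.72
eef_pos: [483.6, -154.8, 125.5]
tcp_rot: [[0.944, 0.044, 0.326], [0.042, -0.999, 0.014], [0.326, 0.0, -0.945]]
wrist_force: [-11.6, 5.3, 19.8]
finger_gap: 0.4
gripper_force: 11.1
```

The key bottomed out fully. I retract, lift away, and re-tilt to face the lid.

Emit:
apply_moves(
  steps=[
    [[0,0,-6],[0,0,0],0],
    [[0,0,-15],[0,0,0],0],
    [[0,0,-30],[0,0,0],0],
    [[0,0,-38],[0,0,0],0],
    [[0,0,-38],[0,0,0],0],
    [[0,0,-38],[0,0,0],0],
    [[0,0,-38],[0,0,0],0],
    [[0,0,-30],[0,-6.9,0],0],
    [[0,0,0],[0,-6.9,0],0],
    [[0,0,0],[0,-6.9,0],0],
    [[0,0,0],[0,-6.9,0],0],
    [[0,0,0],[0,-6.9,0],0],
    [[0,0,0],[0,-6.9,0],0],
    [[0,0,0],[0,0,0],0],
    [[0,0,0],[0,0,0],0],
  ],
)

```text
clock: 7.97
eef_pos: [409.3, -158.7, 342.6]
tcp_rot: [[0.924, 0.045, -0.38], [0.042, -0.999, -0.016], [-0.381, -0.001, -0.925]]
wrist_force: [-1.3, -0.3, 0.7]
finger_gap: 0.7
gripper_force: 0.0
```

```bash
cat >> h.py <<'E'
def Rl(a):return RM@np.c_[[np.cos(a),0,-np.sin(a)],[0,-1,0],[-np.sin(a),0,-np.cos(a)]]
def lidp(a,h,y=0):
    c,s=np.cos(a),np.sin(a);return W([165-240*c+(21+h)*s,y,151+240*s+(21+h)*c])
E
python3 - <<'E'
from goal import *
from plant import grab_frame
st();print(manip.sense()['tcp_rot']);delta(lidp(.392,30),Rl(.392))
f=grab_frame("scene");np.savez("scene1.npz",img=f["img"]);f=f["img"]
g=grab_frame("top")["img"]
cv2.imwrite("pics/s1.png",np.vstack([cv2.resize(x[60:300,160:480,::-1],(400,300),interpolation=3) for x in(f,g)]))
E
```

```text
7.97 [ 409.3 -158.7  342.6] F [-1.3 -0.3  0.7] gap 0.7 q [-24.  20.  73. -10. 107.  62.]
[[ 9.23754549e-01  4.45460360e-02 -3.80385571e-01]
 [ 4.15527747e-02 -9.99006880e-01 -1.60816608e-02]
 [-3.80724177e-01 -9.50568600e-04 -9.24688162e-01]]
to [609.2 -21.9 289.8] turn [-0.  -0.1  0.1] shift cur axes [ 210.4 -127.7  -29.4] shift new axes [ 210.2 -127.9  -29.8]
```

View pics/s1.png

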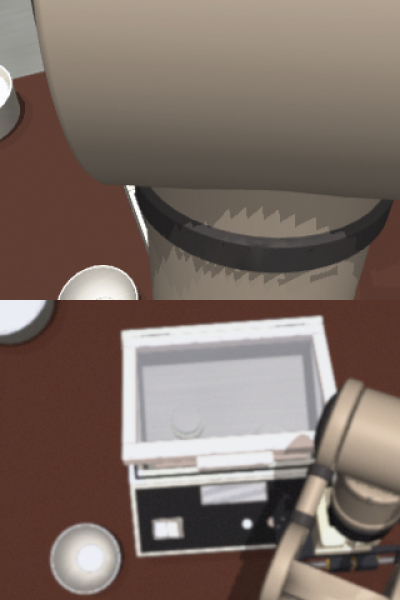

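The lid is unchanged and the left side is clear. I rise 30 mm first, then move in over the lid bar.

Emit:
apply_moves(
  steps=[
    [[0,0,-30],[0,0,0],0],
    [[35,-21.3,0],[0,0,0],0],
    [[35,-21.3,0],[0,0,0],0],
    [[35,-21.3,0],[0,0,0],0],
    [[35,-21.3,0],[0,0,0],0],
    [[35,-21.3,0],[0,0,0],0],
    [[35,-21.3,0],[0,0,0],0],
    [[0,0,0],[0,0,0],0],
    [[0,0,0],[0,0,0],0],
    [[0,0,10],[0,0,0],0],
    [[0,0,0],[0,0,0],0],
    [[0,0,0],[0,0,0],0],
  ],
)

```text
clock: 9.07
eef_pos: [603.4, -23.4, 285.4]
tcp_rot: [[0.925, 0.042, -0.377], [0.038, -0.999, -0.016], [-0.378, 0.001, -0.926]]
wrist_force: [0.2, 0.1, 0.1]
finger_gap: 0.6
gripper_force: 0.0
```

Run:
```python
from goal import *
from plant import grab_frame
st();delta(lidp(.392,0),Rl(.392))
g=grab_frame("top")["img"];f=grab_frame("wrist")["img"]
cv2.imwrite("pics/s2.png",np.vstack([cv2.resize(x[:,:,::-1],(480,300)) for x in(f,g)]))
```

```text
9.07 [603.4 -23.4 285.4] F [0.2 0.1 0.1] gap 0.6 q [ -8.  42.  44.  -4. 116.  79.]
to [597.7 -22.4 262.1] turn [-0.  -0.3 -0.1] shift cur axes [ 3.6 -1.2 23.7] shift new axes [ 3.7 -1.2 23.7]
```

View pics/s2.png

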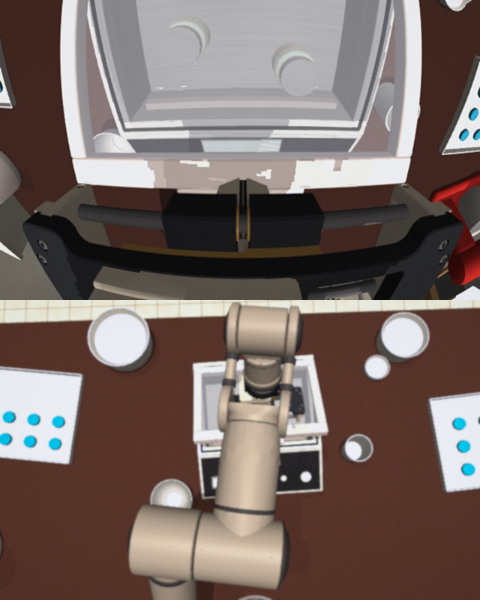

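The wrist view shows the closed fingertips at about (243,180), over the middle of the lid's front bar. I descend to contact.

Emit:
apply_moves(
  steps=[
    [[3.6,-1,10],[0,0,0],0],
    [[0,0,8],[0,0,0],0],
    [[0,0,4],[0,0,0],0],
    [[0,0,2],[0,0,0],0],
    [[0,0,1],[0,0,0],0],
    [[0,0,0],[0,0,0],0],
  ],
)

```text
clock: 9.67
eef_pos: [598.0, -21.7, 259.2]
tcp_rot: [[0.924, 0.043, -0.38], [0.04, -0.999, -0.017], [-0.38, 0.001, -0.925]]
wrist_force: [-1.4, -0.8, 3.1]
finger_gap: 0.6
gripper_force: 0.9
```

Emit:
apply_moves(
  steps=[
    [[-0.5,0,6.3],[0,1.5,0],0],
    [[-0.5,0,6.3],[0,1.5,0],0],
    [[-0.5,0,6.3],[0,1.5,0],0],
    [[-0.5,0,6.3],[0,1.5,0],0],
    [[-0.5,0,6.3],[0,1.5,0],0],
    [[0,0,0],[0,0,0],0],
  ],
)

```text
clock: 10.17
eef_pos: [585.0, -22.0, 229.9]
tcp_rot: [[0.966, 0.043, -0.255], [0.042, -0.999, -0.011], [-0.255, 0.0, -0.967]]
wrist_force: [0.5, 0.2, 0.7]
finger_gap: 0.3
gripper_force: 0.4
```

Run:
```python
from goal import *
st();a=.392-np.radians(7.5);delta(lidp(a,0),Rl(a))
```

```text
10.17 [585.  -22.  229.9] F [0.5 0.2 0.7] gap 0.3 q [-8. 35. 63. -3. 97. 79.]
to [585.1 -23.  233.2] turn [ 0.  -0.2 -0. ] shift cur axes [-0.8  0.9 -3.2] shift new axes [-0.8  0.9 -3.2]
```

Emit:
apply_moves(
  steps=[
    [[-0.5,0,6.3],[0,1.5,0],0],
    [[-0.5,0,6.3],[0,1.5,0],0],
    [[-0.5,0,6.3],[0,1.5,0],0],
    [[-0.5,0,6.3],[0,1.5,0],0],
    [[-0.5,0,6.3],[0,1.5,0],0],
    [[-0.5,0,6.3],[0,1.5,0],0],
    [[-0.5,0,6.3],[0,1.5,0],0],
    [[0,0,0],[0,0,0],0],
    [[0,0,0],[0,0,0],0],
  ],
)

```text
clock: 10.92
eef_pos: [574.2, -22.5, 187.5]
tcp_rot: [[0.996, 0.043, -0.077], [0.043, -0.999, -0.003], [-0.077, 0.0, -0.997]]
wrist_force: [-0.7, 0.2, 2.2]
finger_gap: 0.5
gripper_force: 1.7
```

Run:
```python
from goal import *
st();delta(lidp(0,0),Rl(0))
```

```text
10.92 [574.2 -22.5 187.5] F [-0.7  0.2  2.2] gap 0.5 q [-9. 29. 79. -1. 77. 78.]
to [571.5 -23.6 172. ] turn [ 0.   4.4 -0. ] shift cur axes [-1.5  1.  15.7] shift new axes [-2.7  1.  15.5]
```

Emit:
apply_moves(
  steps=[
    [[-0.5,0,6],[0,1.5,0],0],
    [[-0.5,0,5],[0,1.5,0],0],
    [[-0.5,0,3.5],[0,1.4,0],0],
    [[0,0,1],[0,0,0],0],
    [[0,0,1],[0,0,0],0],
    [[0,0,0],[0,0,0],0],
    [[0,0,0],[0,0,0],0],
  ],
)

```text
clock: 11.5
eef_pos: [572.5, -22.6, 172.2]
tcp_rot: [[0.999, 0.044, 0.001], [0.044, -0.999, -0.0], [0.001, 0.0, -1.0]]
wrist_force: [-2.5, -0.4, 11.3]
finger_gap: 0.4
gripper_force: 5.7
```

Emit:
apply_moves(
  steps=[
    [[0,0,1],[0,0,0],0],
    [[0,0,0],[0,0,0],0],
    [[0,0,0],[0,0,0],0],
  ],
)

```text
clock: 11.75
eef_pos: [572.5, -22.6, 172.2]
tcp_rot: [[0.999, 0.044, 0.002], [0.044, -0.999, -0.001], [0.002, 0.001, -1.0]]
wrist_force: [-5.3, 0.2, 17.1]
finger_gap: 0.4
gripper_force: 8.6
```

The lid is against its stop at z = 172 mm, held with 17 N. I hand in the job.

```bash
python3 -c "
from goal import *
from plant import order
st();print(order.close_job())"
```

```text
11.75 [572.5 -22.6 172.2] F [-5.3  0.2 17.1] gap 0.4 q [-10.  27.  84.  -0.  68.  78.]
the job is handed in; nothing more can be done
None
```

The job is handed in at 11.75 s: I pressed the power rocker down to its stop, then pressed the cycle key fully in and released it, then closed the lid, which the arm still holds shut with about 17 N; the rocker is confirmed on camera, the key and lid only by force and position.

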